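# Post the failed plug-in module into the quarantine box

### The job

Take the failed module, the one with the tall tab, out of the rack and push it through the narrow slot in the lid of the quarantine box, past the sprung lips, until it drops right inside. The slot plate is adjustable and may sit off centre, so feel for the slot and ease the module in gently: never bear hard on the box. Leave the two plain modules standing in the rack and do not disturb the jar.

Things in the scene. Friction and masses are not known exactly. Their poses are not given: they have to be found in the camera images.
- card: The failed module, upright in any of the rack's 3 grooves: flat grey plastic plate 8 mm thick (its x), green circuit face both sides, 70 g. Body 80 mm wide (its y), 45 mm tall, lowest 4 mm bevelled to 6 mm thick; from the middle of its upper edge rises a plain tab 30 mm wide, 8 mm thick, 40 mm tall: 85 mm in all. Origin: centre of its underside, z up. Same from both sides.
- card_top (a point): The middle of the top end of the failed module's tab, 85 mm above its underside.
- box: Quarantine box, fixed: grey sheet metal with clear plastic front and back, 140 mm (its x) by 160 mm (its y), lid at 150 mm, hollow. Origin: centre of its underside; x points away from the robot at yaw 0. On the lid an aluminium slot plate, 80 (x) by 112 (y) by 4 mm, its top at 154 mm, fixed anywhere up to 15 mm off the box's centre along the box's x, either way; this offset is not in any pose.
- slot_nominal (a point): Centre of the slot's mouth, level with the slot plate's top (154 mm), if the plate were centred on the box; the real slot lies up to 15 mm from here along the box's x, and exactly here along y. The slot runs straight down, 10 mm wide (box x) and 84 mm long (box y). The plate does not move when touched. Fingers do not fit in the slot.
- fence_nominal (a point): Two fences on the slot plate at the slot's +x side, one at each end: 3 mm thick, 12 mm high above the plate, slot-side face flush with the slot's +x wall, from 32 to 50 mm either side of the middle (middle free). Point: level with their tops, on that face's plane, mid-way between them, if the plate were centred (5 mm +x of slot_nominal); shifts with the plate.
- lips_nominal (a point): Two sprung round rubber lips in the slot, 29 mm below the plate's top, on the -x side, 21 to 37 mm off the middle: they press the body with some 7 N to the +x wall. Pushing past takes 3 to 12 N; the module then stays where left until its body is below them (tab less than some 5 mm out), then drops in. The tab is free of them. Point: mid-slot if the plate were centred.
- rack: Module rack, fixed: black plastic base 140 mm (its x) by 104 mm (its y), 8 mm thick, with three grooves 10 mm wide at x = -45, 0 and 45 mm between cheeks reaching 32 mm above the bench. Modules stand on the base, 8 mm above the bench, flat sides facing along the rack's x. Origin: centre of its underside.
- plain_a: A plain module standing in another groove of the rack: the same 80 x 45 x 8 mm body but no tab. Stays where it is. Origin: centre of its underside.
- plain_b: The other plain module without a tab, like plain_a; stays where it is.
- flux_jar: Closed amber jar with white cap and label, 56 mm across, 70 mm tall, standing on the bench; stays where it is. Origin: centre of its underside.
Things that resemble listed ones, but are neither listed nor needed, are in the scene too. Leave any orange look-alike of the card alone.

How it is judged:
By the outcome, as a careful person would: the job done as asked, in the order asked, and still so for the second after the job is handed in, with the robot touching nothing.
It also fails if it takes over 58 s, if anything falls off the work surface, if the arm or the gripper's body presses on something with over 40 N, if the wrist force passes 120 N, or if a joint passes its speed limit or range.

### The arm

A 6-joint arm with a two-finger parallel gripper is mounted at the origin on the work surface. World frame = base frame: x ahead of the robot, y to its left, z up, the work surface at z = 0. Lengths are in m, angles in rad, forces in N, time in s.
With the tool pointing down it reaches from about 0.35 to 0.975 m from the base axis. Payload 4.9 kg.
Tool frame: the origin (TCP) lies on the centre line of the jaws, within the pads' length; the fingertips stand ctrl.tcp_to_tips ahead of it and the grasp point (between the pads) lies 3 mm ahead of it (ctrl.tcp_to_tips is the distance from the TCP to the fingertips, in m); z points along the fingers, y is the direction in which the jaws open and shut (so a half turn about z gives the same grasp; the last joint's range is limited). The gripper opens to 85 mm and grips with 20 to 120 N. Pads are 22 mm wide; open, the fingers measure 114 mm over their backs; the gripper's body (76 mm by 85 mm) begins 54 mm behind the grasp point. The pads swing forward as they close: fully open they stand 13 mm farther back than shut.
Start: joints at [-1.223, 0.053, 1.613, -0, 1.476, -0.119], TCP at [0.281, -0.558, 0.253] pointing down, gripper open.
Joint ranges: [-3.01, 3.01], [-1.01, 2.22], [0.06, 2.58], [-1.02, 4.17], [0.09, 2.62], [-3.14, 3.14]. Speed limits (rad/s): [2.57, 2.57, 3.14, 3.14, 3.14, 3.14].

### API

Orientations are given as a rotation vector (axis times angle).
In Python, from station import ctrl, vision gives the robot as it stands.
- The arm moves only by the tool jog_arm, never from a script. Its argument "deltas" is a list of rows, each a list of 7 numbers: the turn, a rotation vector about the tool's x, y, z in rad, then the shift along the tool's x, y, z in cm, then the opening, from 0 (shut) to 1 (fully open). A call has 1 to 12 rows; each row shifts and turns the commanded pose from where the row before left it, along the tool's axes as they then stand; what a row does not reach is not made up. A row lasts 1/12 s, in which the tool goes at most 41.7 mm and 7.16 degrees, less where a joint would pass 70% of its speed; a pose out of reach is approached as far as the arm can. A call with a gripper value outside its range is refused whole. The fingers move at their own pace and stop on an object; "grip_force" is the grip in N (left out, the last holds). Time passes only in rows, so rows that do not move let the fingers close. It gives the time, the measured TCP pose, the force and the opening at its end, in the units of the state.
- ctrl.get_obs(): the state, without advancing time (a new reading comes with each control period).
- vision.get_image(name): name is "scene" or "top" or "wrist"; returns (picture, depth): 420x560x3 uint8, red, green, blue; 420x560 float32, m along the optical axis (not along the pixel's ray), 0 where there is no reading.
- vision.calibration(name): a dict with "fx", "fy", "cx", "cy" (pixels), "dist" ([k1, k2, p1, p2, k3] as OpenCV has them; the pictures are not rectified), "rvec" (rotation vector, rad) and "tvec" (3), from world to camera coordinates, as OpenCV has them; the wrist camera has in their place "hand_eye" (4x4, takes a point from camera to tool coordinates, whose origin is the TCP and whose axes are the flange's). Camera axes: x right, y down, z forward; pixel columns grow to the right and rows downward; lengths in m; the calibration is good to about 2 mm. A picture is of the moment at which its call begins: read the wrist's pose just before it. calibration takes no time and is no camera call.
- ctrl.finish_job(): hands the job in, once; it reports no verdict.
The state is a dict: "t": time; "q": joint angles; "dq": joint speeds; "effort": joint torques, N m; "tool_pos": TCP position; "tool_rot": TCP orientation; "contact_force": force on the tool from outside, world axes, zero at the start; "wrist_torque": the same for the moment, N m; "opening": finger opening in m.
Only numpy, scipy, OpenCV 4.12 (cv2) and the standard library are available. Lean on these libraries where they do the work, as an engineer would, in place of code of your own. Each camera call takes 0.05 s, during which the arm holds its last target. There are 200 camera calls.

## Working session

There is one attempt and no reset: what is moved stays moved. The work goes in short steps, Python scripts to look and compute and a tool call to move; the robot and the scene stay as the last step left them, time stands still between calls to the robot, and variables do not carry over. Pictures are saved under pics/ and viewed, about 8 in all and at most 12, crops included, and the job is handed in when it is done.

Besides the shell and the picture viewer there is one more tool, called by a JSON object that holds its "name" and its "arguments", one argument or row to a line. jog_arm: Moves the arm, as the interface text tells. Its arguments: {"type":"object","properties":{"deltas":{"type":"array"},"grip_force":{"type":"number"}},"required":["deltas"]}

```bash
mkdir -p pics; ls; cat > h.py <<'E'
import numpy as np, cv2
from station import ctrl, vision
from scipy.spatial.transform import Rotation as R
def cam(name,obs=None):
    c=vision.calibration(name); K=np.array([[c['fx'],0,c['cx']],[0,c['fy'],c['cy']],[0,0,1]]); d=np.array(c['dist'])
    if name=='wrist':
        o=obs or ctrl.get_obs(); T=np.eye(4); T[:3,:3]=R.from_rotvec(o['tool_rot']).as_matrix(); T[:3,3]=o['tool_pos']
        T=T@np.array(c['hand_eye']); return K,d,T[:3,:3],T[:3,3]
    Rm=R.from_rotvec(np.ravel(c['rvec'])).as_matrix(); return K,d,Rm.T,-Rm.T@np.ravel(c['tvec'])
def on_z(C,uv,z):
    K,d,Rw,o=C; n=cv2.undistortPoints(np.array(uv,float).reshape(-1,1,2),K,d).reshape(-1,2)
    r=np.c_[n,np.ones(len(n))]@Rw.T; return o+r*((z-o[2])/r[:,2:])
def by_depth(C,uv,dep):
    K,d,Rw,o=C; n=cv2.undistortPoints(np.array(uv,float).reshape(-1,1,2),K,d).reshape(-1,2)
    return o+(np.c_[n,np.ones(len(n))]*np.array(dep).reshape(-1,1))@Rw.T
def snap(name,tag):
    o=ctrl.get_obs(); im,dp=vision.get_image(name); cv2.imwrite(f'pics/{tag}.png',im[:,:,::-1]); np.save(f'pics/{tag}.npy',dp)
    return im,dp,cam(name,o)
E
python3 - <<'E'
from h import *
o=ctrl.get_obs(); print(o, ctrl.tcp_to_tips)
for n in('scene','top'): C=snap(n,n)[2]; print(n,C[3],C[2][:,2])
E
```

```text
pics
{'t': 0.0, 'q': array([-1.22302285e+00,  5.33228208e-02,  1.61434259e+00,  2.61685808e-06,
        1.47599452e+00, -1.19009687e-01]), 'dq': array([ 1.96336335e-03,  1.38168184e-05, -1.26233779e-04,  7.03172483e-04,
       -2.26958202e-03, -5.10010033e-04]), 'effort': array([ 1.33271584e-03, -3.93684661e+01, -3.70177174e+01, -6.77214803e-05,
        7.02037913e-03,  8.62722629e-06]), 'tool_pos': array([ 0.28105062, -0.55757486,  0.25205505]), 'tool_rot': array([-3.05441821e+00, -7.26107303e-01,  3.66315216e-04]), 'contact_force': array([0.04414813, 0.90795387, 0.01903338]), 'wrist_torque': array([-0.03832823, -0.01003978, -0.04348202]), 'opening': 0.08541721735967676} 0.022
scene [ 0.96785238 -0.40393025  0.81337117] [-0.39648194  0.46653392 -0.79066313]
top [0.52003636 0.03016953 0.96958801] [ 0.12054431  0.01178948 -0.99263794]
```

View pics/scene.png

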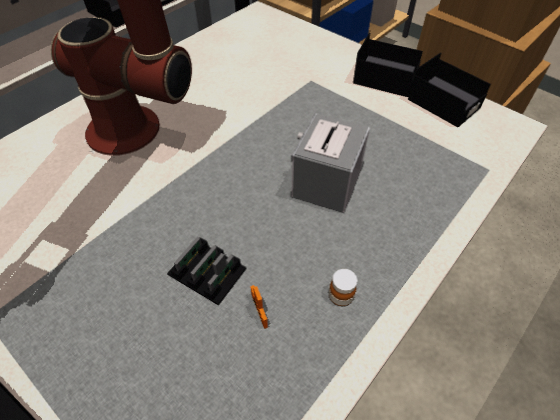

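View pics/top.png

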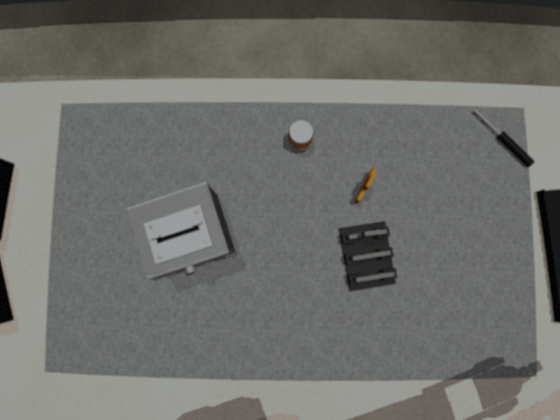

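The scene view shows the box at (330,165), the rack at (207,268), the orange look-alike at (259,305) and the jar at (343,287). In the top view the box is at (180,232), the rack at (368,256), the orange look-alike at (366,186) and the jar at (301,133). I'll enlarge the rack and box next.

```bash
python3 - <<'E'
from h import *
s=cv2.imread('pics/scene.png'); t=cv2.imread('pics/top.png'); dt=np.load('pics/top.npy'); C=cam('top')
def crop(im,x,y,w,h): return cv2.resize(np.clip(im[y:y+h,x:x+w].astype(float)*1.6,0,255).astype(np.uint8),(400,300),interpolation=cv2.INTER_CUBIC)
cv2.imwrite('pics/c1.png',np.vstack([np.hstack([crop(s,160,230,100,75),crop(t,325,215,88,66)]),np.hstack([crop(s,280,110,100,75),crop(t,120,175,128,96)])]))
# heights in rack & box regions (top depth)
def hts(x0,x1,y0,y1,lo,hi):
    v,u=np.mgrid[y0:y1,x0:x1]; P=by_depth(C,np.c_[u.ravel(),v.ravel()],dt[y0:y1,x0:x1].ravel())
    m=(P[:,2]>lo)&(P[:,2]<hi); return P[m],np.c_[u.ravel(),v.ravel()][m]
P,U=hts(330,405,215,300,.02,.2); print('rack zmax',np.sort(P[:,2])[-10:])
for lo,hi in((.02,.045),(.045,.06),(.06,.11)):
    m=(P[:,2]>lo)&(P[:,2]<hi); print(lo,hi,m.sum(), P[m].mean(0) if m.any() else '',U[m].mean(0) if m.any() else '', U[m].min(0) if m.any() else '',U[m].max(0) if m.any() else '')
P,U=hts(110,250,170,290,.13,.2); print('box',len(P),np.percentile(P[:,2],[5,50,95])); r=cv2.minAreaRect(U.astype(np.float32)); b=cv2.boxPoints(r)
W=on_z(C,b,.15); print(r,W,W.mean(0)); print([np.linalg.norm(W[i]-W[i-1]) for i in range(4)])
E
```

```text
rack zmax [0.09575532 0.09592637 0.0961354  0.09622047 0.0962303  0.09624415
 0.09636969 0.09659759 0.09682696 0.09706377]
0.02 0.045 660 [ 0.53707333 -0.15896334  0.03212717] [367.93181818 255.77272727] [341 226] [397 285]
0.045 0.06 420 [ 0.52960078 -0.16192327  0.05349511] [371.45952381 259.20238095] [349 229] [394 281]
0.06 0.11 75 [ 0.58187247 -0.15218615  0.08942671] [370.12       232.86666667] [362 230] [378 236]
box 6307 [0.14806091 0.15239743 0.15729616]
((178.40650939941406, 232.85891723632812), (82.32657623291016, 85.5350112915039), 72.4075698852539) [[0.62271055 0.32554255 0.15      ]
 [0.67386115 0.16966941 0.15      ]
 [0.52599243 0.11873594 0.15      ]
 [0.47541098 0.27084325 0.15      ]] [0.57449378 0.22119779 0.15      ]
[np.float64(0.15712790396923443), np.float64(0.1640512705164921), np.float64(0.15639494074113003), np.float64(0.160296959912021)]
```

View pics/c1.png

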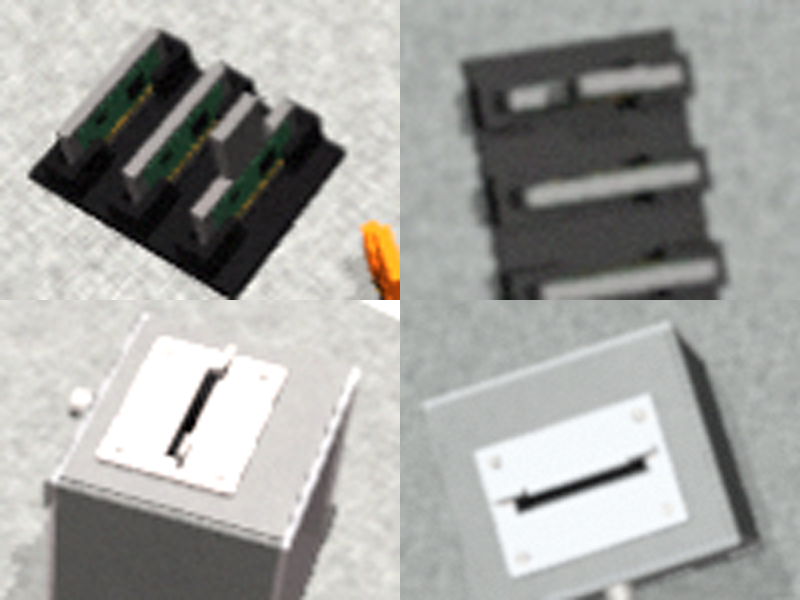

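In the crop, the candidates are the far groove (top view (370,233), full-scene (219,262)), the middle groove (top (371,256)), the near groove (top (372,277)) and the orange piece (366,186). Only the far-groove module is grey-green with a tab, and its measured top at z≈0.09 m matches 8+85 mm, so it is the card. The box fences lie on the upper (+x) side of the slot, so the box yaw is about +18°.

```bash
cat >> h.py <<'E'
def goto(p,yaw,obs=None):
    """tool y axis horizontal at angle yaw (mod pi), tool down; prints turn (tool axes) and then shift cm in tool axes after turning"""
    o=obs or ctrl.get_obs(); Rc=R.from_rotvec(o['tool_rot']); best=None
    for k in (0,1):
        y=np.array([np.cos(yaw+k*np.pi),np.sin(yaw+k*np.pi),0]); z=np.array([0,0,-1.]); x=np.cross(y,z)
        Rt=R.from_matrix(np.c_[x,y,z]); rv=(Rc.inv()*Rt).as_rotvec(); q6=o['q'][5]
        if best is None or np.linalg.norm(rv)<np.linalg.norm(best[0]): best=(rv,Rt)
    print('turn',best[0].round(4),'deg',np.degrees(np.linalg.norm(best[0])).round(1),'shift cm',(best[1].inv().apply(np.array(p)-o['tool_pos'])*100).round(2),'q6',round(q6,2))
E
python3 - <<'E'
from h import *
C=cam('top'); t=cv2.imread('pics/top.png').astype(int); dt=np.load('pics/top.npy')
v,u=np.mgrid[215:300,330:405]; uv=np.c_[u.ravel(),v.ravel()]; P=by_depth(C,uv,dt[215:300,330:405].ravel())
g=t[uv[:,1],uv[:,0]].min(1); bright=g>85
m=(P[:,2]>.045)&(P[:,2]<.062)&bright
M=np.zeros(t.shape[:2],np.uint8); M[uv[m][:,1],uv[m][:,0]]=255
n,l,st,ce=cv2.connectedComponentsWithStats(M)
for i in range(1,n):
    if st[i,4]<15: continue
    q=np.argwhere(l==i)[:,::-1]; W=on_z(C,q,.053)[:,:2]; w,V=np.linalg.eigh(np.cov(W.T)); a=V[:,1]*np.sign(V[1,1]); print('plate',st[i],W.mean(0).round(4),'yaw',np.degrees(np.arctan2(-a[0],a[1])).round(1),np.ptp((W@a)).round(4))
m=(P[:,2]>.08); W=on_z(C,uv[m],.093); print('tab',m.sum(),W.mean(0))
tp=W.mean(0); print(np.arctan2(tp[1],tp[0]))
E
```

```text
plate [379 230   8   4  25] [ 0.5878 -0.185 ] yaw 9.8 0.0154
plate [350 234   7   5  23] [ 0.5779 -0.1237] yaw 14.0 0.0138
plate [353 251  37   9 126] [ 0.5381 -0.1617] yaw 9.3 0.0772
plate [357 273  37   9 126] [ 0.4934 -0.1682] yaw 9.5 0.0769
tab 89 [ 0.56753639 -0.14907847  0.093     ]
-0.2568734417102899
```

```bash
python3 - <<'E'
from h import *
goto([.581,-.153,.21],np.radians(9.2)); print(np.array(vision.calibration('wrist')['hand_eye']).round(3), vision.calibration('wrist')['fx'])
E
```

```text
turn [-0.0014 -0.0014 -1.2646] deg 72.5 shift cm [35.15 36.07  4.22] q6 -0.12
[[-0.001 -0.956 -0.293  0.075]
 [ 1.    -0.001 -0.001  0.001]
 [ 0.    -0.293  0.956 -0.121]
 [ 0.     0.     0.     1.   ]] 301.5563561323387
```

{"name": "jog_arm", "arguments": {
  "deltas": [
    [0,0,-0.1054,0,0,0.35,0.6],
    [0,0,-0.1054,0,0,0.35,0.6],
    [0,0,-0.1054,0,0,0.35,0.6],
    [0,0,-0.1054,0,0,0.35,0.6],
    [0,0,-0.1054,0,0,0.35,0.6],
    [0,0,-0.1054,0,0,0.35,0.6],
    [0,0,-0.1054,0,0,0.35,0.6],
    [0,0,-0.1054,0,0,0.35,0.6],
    [0,0,-0.1054,0,0,0.35,0.6],
    [0,0,-0.1054,0,0,0.35,0.6],
    [0,0,-0.1054,0,0,0.35,0.6],
    [0,0,-0.1054,0,0,0.35,0.6]
  ]
}}

```text
t: 1.1
tool_pos: [0.2812, -0.5578, 0.2104]
tool_rot: [-2.029, -2.397, -0.001]
contact_force: [0.5, -0.1, -0.0]
opening: 0.0513
```

{"name": "jog_arm", "arguments": {
  "deltas": [
    [0,0,0,2.4,2.5,0,0.6],
    [0,0,0,2.4,2.5,0,0.6],
    [0,0,0,2.4,2.5,0,0.6],
    [0,0,0,2.4,2.5,0,0.6],
    [0,0,0,2.4,2.5,0,0.6],
    [0,0,0,2.4,2.5,0,0.6],
    [0,0,0,2.4,2.5,0,0.6],
    [0,0,0,2.4,2.5,0,0.6],
    [0,0,0,2.4,2.5,0,0.6],
    [0,0,0,2.4,2.5,0,0.6],
    [0,0,0,2.4,2.5,0,0.6],
    [0,0,0,2.4,2.5,0,0.6]
  ]
}}

```text
t: 2.1
tool_pos: [0.5318, -0.2241, 0.2108]
tool_rot: [-2.035, -2.392, 0.0]
contact_force: [0.7, -1.2, 0.4]
opening: 0.0508
```

{"name": "jog_arm", "arguments": {
  "deltas": [
    [0,0,0,2.1,2.1,0,0.6],
    [0,0,0,2.1,2.1,0,0.6],
    [0,0,0,2.1,2.1,0,0.6],
    [0,0,0,0,0,0,0.6],
    [0,0,0,0,0,0,0.6]
  ]
}}

```text
t: 2.52
tool_pos: [0.5836, -0.1522, 0.2106]
tool_rot: [-2.032, -2.395, 0.001]
contact_force: [-0.4, 0.1, 0.7]
opening: 0.0511
```

```bash
python3 - <<'E'
from h import *
goto([.581,-.153,.21],np.radians(9.2)); im,dp,C=snap('wrist','w1'); print(ctrl.get_obs()['t'])
for zz in (.093,):
    pass
K,d,Rw,o=C
v,u=np.mgrid[0:420,0:560]; P=by_depth(C,np.c_[u.ravel(),v.ravel()],dp.ravel()); Z=P[:,2]
for lo,hi in((.083,.103),(.048,.058)):
    m=(Z>lo)&(Z<hi)&(dp.ravel()>0)&(P[:,1]<-.05)&(P[:,0]<.65); M=(m.reshape(420,560)*255).astype(np.uint8)
    n,l,st,ce=cv2.connectedComponentsWithStats(M)
    for i in range(1,n):
        if st[i,4]>60: 
            b=cv2.minAreaRect(np.argwhere(l==i)[:,::-1].astype(np.float32)); W=on_z(C,cv2.boxPoints(b),(lo+hi)/2); print(st[i],W.mean(0).round(4),b[1],b[2]); print(W.round(4).tolist())
E
```

```text
turn [-0.0012 -0.0004  0.003 ] deg 0.2 shift cm [-0.03 -0.27  0.06] q6 -0.54
2.5667
[276 201  10  38 370] [ 0.5842 -0.1565  0.093 ] (37.0, 9.0) 90.0
[[0.5779, -0.1412, 0.093], [0.5852, -0.14, 0.093], [0.5905, -0.1719, 0.093], [0.583, -0.1731, 0.093]]
[180 166  17  81 807] [ 0.4967 -0.1715  0.053 ] (80.9765396118164, 10.467228889465332) 84.47245788574219
[[0.4852, -0.1329, 0.053], [0.4948, -0.1305, 0.053], [0.5087, -0.2099, 0.053], [0.4983, -0.2128, 0.053]]
[228 166  13  81 742] [ 0.5404 -0.1644  0.053 ] (80.3496322631836, 9.737835884094238) 87.1375961303711
[[0.5294, -0.1259, 0.053], [0.5382, -0.124, 0.053], [0.5518, -0.2028, 0.053], [0.5423, -0.205, 0.053]]
[277 166   9  31 254] [ 0.5805 -0.1319  0.053 ] (30.0, 8.0) 90.0
[[0.5746, -0.1184, 0.053], [0.5818, -0.1173, 0.053], [0.5866, -0.1453, 0.053], [0.5791, -0.1465, 0.053]]
[277 239   8   8  63] [ 0.59   -0.1928  0.053 ] (7.0, 7.0) 90.0
[[0.586, -0.1897, 0.053], [0.5928, -0.1885, 0.053], [0.5941, -0.1959, 0.053], [0.5872, -0.1971, 0.053]]
```

View pics/w1.png

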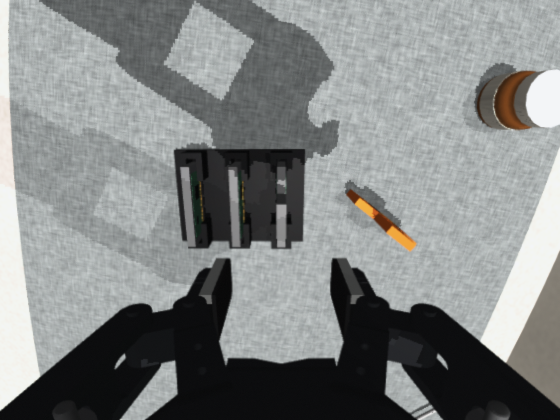

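The wrist view shows the card's tab top centred at (281,219), parallel to the tool axes. The two plain modules are at (188,207) and (236,205), the orange piece at (380,215) and the jar at (530,95).

```bash
python3 - <<'E'
from h import *
goto([.584,-.1565,.094],np.radians(9.2))
E
```

```text
turn [-0.0013 -0.0002  0.0013] deg 0.1 shift cm [-0.34  0.03 11.67] q6 -0.54
```

{"name": "jog_arm", "arguments": {
  "deltas": [
    [0,0,0,-0.1,0,1.4,0.6],
    [0,0,0,-0.1,0,2,0.6],
    [0,0,0,-0.1,0.03,2,0.6],
    [0,0,0,-0.05,0,2,0.6],
    [0,0,0,0,0,1.8,0.6],
    [0,0,0,0,0,1.3,0.6],
    [0,0,0,0,0,0.8,0.6],
    [0,0,0,0,0,0.35,0.6],
    [0,0,0,0,0,0,0.6]
  ]
}}

```text
t: 3.32
tool_pos: [0.5837, -0.1572, 0.0939]
tool_rot: [-2.036, -2.391, 0.001]
contact_force: [1.0, -0.1, -0.4]
opening: 0.0513
```

{"name": "jog_arm", "arguments": {
  "deltas": [
    [0,0,0,0,0,0,0],
    [0,0,0,0,0,0,0],
    [0,0,0,0,0,0,0],
    [0,0,0,0,0,0,0],
    [0,0,0,0,0,0,0],
    [0,0,0,0,0,0,0]
  ],
  "grip_force": 60
}}

```text
t: 3.82
tool_pos: [0.5851, -0.1572, 0.0962]
tool_rot: [2.034, 2.391, 0.001]
contact_force: [-0.8, -0.2, 4.9]
opening: 0.0066
```

{"name": "jog_arm", "arguments": {
  "deltas": [
    [0,0,0,0,0,-0.3,0],
    [0,0,0,0,0,-0.7,0],
    [0,0,0,0,0,-1,0],
    [0,0,0,0,0,-1.5,0],
    [0,0,0,0,0,-2,0],
    [0,0,0,0,0,-2.5,0],
    [0,0,0,0,0,-3,0],
    [0,0,0,0,0,-3,0],
    [0,0,0,0,0,-3,0],
    [0,0,0,0,0,-2,0],
    [0,0,0,0,0,0,0],
    [0,0,0,0,0,0,0]
  ]
}}

```text
t: 4.82
tool_pos: [0.5847, -0.1571, 0.2868]
tool_rot: [2.034, 2.39, 0.001]
contact_force: [-0.2, 0.8, -1.2]
opening: 0.0065
```

```bash
python3 - <<'E'
from h import *
im,dp,C=snap('wrist','w2'); o=ctrl.get_obs(); print(o)
# box pose estimate: top view, lid edges
goto([.5745,.2212,.30],np.radians(18.3))
E
```

```text
{'t': 4.8667, 'q': array([-3.85388940e-01, -1.16606450e-02,  1.62637012e+00, -7.39881615e-05,
        1.52736857e+00, -5.46197681e-01]), 'dq': array([ 2.58901364e-04,  2.29444313e-02,  4.20273927e-02, -1.57095845e-04,
        1.64652199e-03,  9.26131060e-05]), 'effort': array([ 2.50136631e-02, -3.94165993e+01, -3.98831606e+01,  2.27941982e-04,
       -2.18987785e-02,  1.14934378e-04]), 'tool_pos': array([ 0.58389036, -0.15681702,  0.28448928]), 'tool_rot': array([-2.03555602e+00, -2.39235589e+00,  3.49737227e-04]), 'contact_force': array([-0.00673501, -0.30392438, -0.84761568]), 'wrist_torque': array([0.04899274, 0.00230265, 0.02831047]), 'opening': 0.006685056395533037}
turn [-0.0004 -0.0002 -0.1586] deg 9.1 shift cm [36.18 10.98 -1.55] q6 -0.55
```

View pics/w2.png

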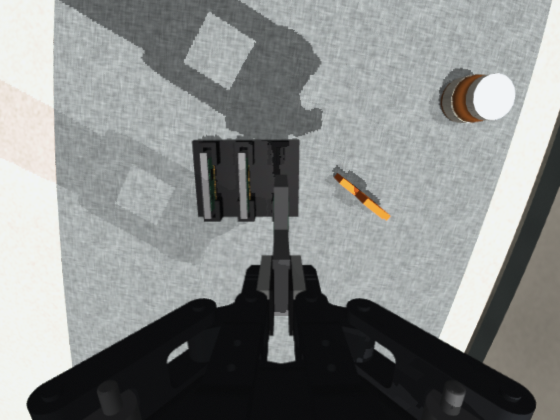

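The wrist view shows the card hanging straight in the jaws (tab and body edge at column 281), its groove empty, and both plain modules still standing at (208,187) and (245,183). I'll carry it to just short of the box for a close look at the slot.

{"name": "jog_arm", "arguments": {
  "deltas": [
    [0,0,-0.053,0,0,-0.5,0],
    [0,0,-0.053,0,0,-0.5,0],
    [0,0,-0.053,0.5,0.2,-0.5,0],
    [0,0,0,1.5,0.6,0,0],
    [0,0,0,2.5,1,0,0],
    [0,0,0,3,1.2,0,0],
    [0,0,0,3,1.2,0,0],
    [0,0,0,3,1.2,0,0],
    [0,0,0,3,1.2,0,0],
    [0,0,0,3,1.2,0,0],
    [0,0,0,3,1.2,0,0],
    [0,0,0,2.5,1,0,0]
  ]
}}

```text
t: 5.87
tool_pos: [0.5995, 0.1139, 0.2965]
tool_rot: [-1.836, -2.544, 0.005]
contact_force: [0.7, 0.5, -1.5]
opening: 0.0065
```

{"name": "jog_arm", "arguments": {
  "deltas": [
    [0,0,0,2,0.7,0,0],
    [0,0,0,1,0.3,0,0],
    [0,0,0,0,0,0,0],
    [0,0,0,0,0,0,0],
    [0,0,0,0,0,0,0]
  ]
}}

```text
t: 6.28
tool_pos: [0.6007, 0.1423, 0.2988]
tool_rot: [-1.84, -2.545, 0.002]
contact_force: [0.7, -0.1, -1.1]
opening: 0.0063
```

```bash
python3 - <<'E'
from h import *
im,dp,C=snap('wrist','w3'); o=ctrl.get_obs(); print(o['t'],o['tool_pos'],o['tool_rot'],o['contact_force'])
E
```

```text
6.3333 [0.60085549 0.14208944 0.29927092] [-1.84119457e+00 -2.54506110e+00  1.51985637e-03] [-0.81076206  0.3587512  -0.88088489]
```

View pics/w3.png

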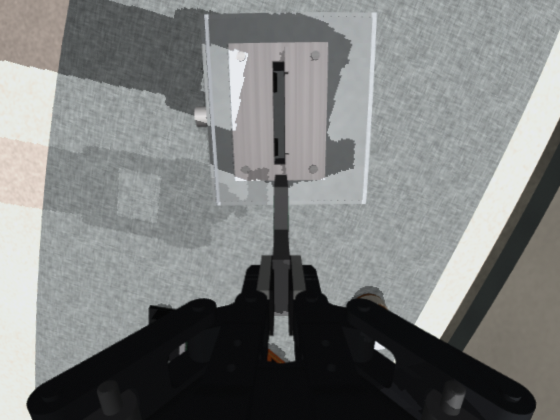

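The wrist view shows the slot as a dark strip from about (280,62) to (280,163). The fences are on its right (+x) side at rows 72 and 153, and the card body end is in front at (281,178). Next I'll measure the slot.

```bash
python3 - <<'E'
from h import *
im=cv2.imread('pics/w3.png'); dp=np.load('pics/w3.npy'); o=ctrl.get_obs(); C=cam('wrist',o); g=im.max(2)
for r in (66,80,90,100,110,120,130,140,158): print(r,g[r,268:294].tolist())
print('col280',g[50:185,280].tolist()); print('col276',g[50:185,276].tolist())
s=cv2.resize(im[40:260,215:345],None,fx=2.7,fy=2.7,interpolation=cv2.INTER_CUBIC); cv2.imwrite('pics/c3.png',s)
v,u=np.mgrid[50:200,215:345]; P=by_depth(C,np.c_[u.ravel(),v.ravel()],dp[50:200,215:345].ravel()); print('z pct',np.percentile(P[:,2],[5,25,50,75,95]))
E
```

```text
66 [164, 163, 162, 149, 100, 37, 21, 20, 19, 19, 19, 19, 19, 19, 19, 31, 91, 151, 169, 170, 168, 168, 170, 173, 173, 171]
80 [165, 164, 163, 161, 115, 40, 14, 9, 17, 55, 71, 73, 73, 74, 75, 75, 92, 145, 162, 164, 165, 168, 171, 172, 172, 171]
90 [165, 164, 163, 159, 117, 49, 16, 11, 18, 54, 71, 73, 73, 73, 73, 74, 90, 143, 161, 164, 165, 167, 170, 172, 172, 171]
100 [165, 165, 163, 160, 131, 89, 74, 73, 73, 73, 74, 73, 73, 73, 73, 71, 77, 140, 162, 164, 165, 168, 169, 171, 171, 170]
110 [165, 165, 163, 160, 140, 96, 71, 73, 73, 73, 73, 74, 74, 73, 73, 72, 79, 140, 162, 164, 166, 168, 170, 171, 171, 170]
120 [164, 165, 163, 162, 158, 114, 73, 71, 72, 72, 72, 72, 73, 72, 72, 71, 78, 140, 162, 164, 165, 167, 170, 170, 169, 169]
130 [164, 165, 163, 160, 156, 111, 72, 70, 71, 71, 71, 72, 72, 71, 71, 69, 67, 136, 162, 164, 164, 167, 168, 169, 168, 167]
140 [162, 163, 162, 160, 155, 109, 46, 16, 12, 23, 56, 69, 71, 71, 71, 69, 69, 136, 162, 164, 164, 166, 167, 168, 167, 166]
158 [161, 160, 160, 157, 155, 135, 92, 58, 47, 45, 41, 38, 38, 38, 37, 37, 47, 111, 150, 160, 161, 163, 164, 166, 164
[... 507 characters left out ...]
61, 162, 164, 164, 157, 118, 46, 32, 32, 32, 32, 32, 31, 32, 32, 31]
col276 [173, 172, 173, 173, 173, 173, 173, 173, 173, 172, 157, 99, 39, 20, 19, 19, 19, 19, 19, 19, 27, 66, 65, 31, 23, 23, 21, 17, 17, 16, 17, 17, 18, 18, 18, 18, 18, 17, 18, 18, 18, 23, 55, 70, 74, 74, 74, 73, 74, 73, 73, 73, 72, 72, 72, 72, 73, 73, 74, 74, 73, 74, 73, 72, 73, 72, 72, 73, 72, 72, 72, 72, 71, 72, 71, 72, 71, 71, 71, 71, 71, 71, 71, 71, 71, 72, 71, 68, 35, 16, 12, 12, 12, 12, 11, 10, 12, 11, 12, 12, 13, 12, 12, 11, 10, 23, 62, 67, 47, 27, 24, 22, 23, 39, 93, 154, 160, 160, 160, 159, 159, 159, 159, 153, 117, 51, 37, 35, 35, 33, 34, 32, 32, 32, 32]
z pct [0.129888   0.15050278 0.15374123 0.15467021 0.15587181]
```

View pics/c3.png

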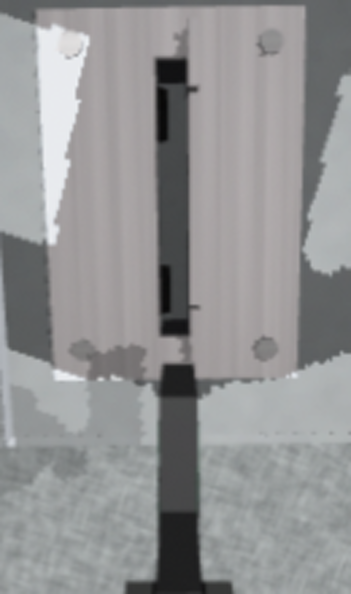

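```bash
python3 - <<'E'
from h import *
o=ctrl.get_obs(); C=cam('wrist',o); Rt=R.from_rotvec(o['tool_rot'])
L=on_z(C,[(272.4,80),(272.9,130)],.154); Rr=on_z(C,[(284.5,80),(284.75,130)],.154); E=on_z(C,[(278.5,61),(278.7,164)],.154)
tl=lambda W:Rt.inv().apply(W-o['tool_pos'])*1000
print('tool mm',tl(L).round(1).tolist(),tl(Rr).round(1).tolist(),tl(E).round(1).tolist())
print('len',np.linalg.norm(E[0]-E[1]),'world',L.mean(0),Rr.mean(0),E.mean(0))
for A in(L,Rr,E): d=A[0]-A[1]; print(np.degrees(np.arctan2(-d[0],d[1])))
# plate edges & lid edges yaw
# card: body end edge in camera (tool frame), z underside+45mm
zt=o['tool_pos'][2]-.087+.045; g=cv2.imread('pics/w3.png').max(2)
for r in (180,200,215,225,240): print(r,g[r,268:296].tolist())
print('card end',tl(on_z(C,[(281,174.4)],zt)))
y=Rt.apply([0,1,0]); print('tool yaw',np.degrees(np.arctan2(y[1],y[0])))
E
```

```text
tool mm [[107.3, -6.7, 145.2], [67.2, -6.6, 145.3]] [[107.3, 3.2, 145.2], [67.2, 3.5, 145.2]] [[121.9, -1.7, 145.2], [38.2, -1.7, 145.3]]
len 0.08375663771241802 world [0.56707198 0.22281168 0.154     ] [0.57660055 0.22593895 0.154     ] [0.5740457  0.21750153 0.154     ]
18.41389145603327
18.66560233900302
18.20342633233
180 [122, 129, 130, 130, 129, 126, 89, 47, 34, 32, 32, 32, 32, 32, 32, 31, 32, 32, 39, 80, 113, 121, 117, 114, 114, 119, 123, 123]
200 [162, 172, 178, 180, 174, 129, 85, 74, 75, 74, 74, 74, 75, 74, 75, 75, 75, 75, 75, 83, 134, 170, 181, 181, 182, 181, 182, 182]
215 [157, 158, 157, 159, 158, 114, 77, 74, 73, 74, 75, 73, 74, 74, 75, 73, 74, 74, 73, 77, 102, 148, 165, 163, 162, 165, 164, 163]
225 [167, 166, 167, 169, 161, 112, 75, 72, 72, 73, 73, 73, 72, 73, 72, 73, 72, 73, 72, 74, 92, 133, 149, 155, 161, 163, 156, 148]
240 [148, 152, 150, 152, 149, 103, 51, 33, 32, 32, 32, 32, 32, 32, 32, 32, 31, 32, 32, 38, 79, 135, 156, 157, 152, 148, 145, 148]
card end [[46.26646506  0.16849677 41.98714787]]
tool yaw 18.233159786797728
```

```bash
python3 - <<'E'
from h import *
c=vision.calibration('wrist'); H=np.linalg.inv(np.array(c['hand_eye'])); K=np.array([[c['fx'],0,c['cx']],[0,c['fy'],c['cy']],[0,0,1]])
def pj(p): return cv2.projectPoints(np.array(p,float).reshape(-1,1,3),cv2.Rodrigues(H[:3,:3])[0],H[:3,3],K,np.array(c['dist']))[0].reshape(-1,2).round(1).tolist()
for x in (.038,.040,.042): print(x,pj([[x,0,.087],[x,0,.083],[x,0,.042]]))
print(pj([[.015,0,.042],[.015,0,.002]])); print(pj([[.04,-.004,.042],[.04,.004,.042],[.03,-.004,.042],[.03,.004,.042]]))
g=cv2.imread('pics/w3.png').max(2); print(g[168:270,281].tolist())
dp=np.load('pics/w3.npy'); o=ctrl.get_obs(); C=cam('wrist',o); Rt=R.from_rotvec(o['tool_rot'])
r=np.arange(168,300,6); P=by_depth(C,np.c_[0*r+281,r],dp[r,281]); print(np.c_[r,(Rt.inv().apply(P-o['tool_pos'])*1000).round(1)])
E
```

```text
0.038 [[280.7, 175.4], [280.7, 176.4], [280.7, 189.3]]
0.04 [[280.7, 172.6], [280.7, 173.5], [280.7, 185.7]]
0.042 [[280.7, 169.7], [280.7, 170.6], [280.7, 182.1]]
[[280.7, 228.7], [280.8, 259.0]]
[[273.4, 185.7], [288.0, 185.7], [273.5, 203.4], [287.9, 203.3]]
[156, 139, 142, 160, 161, 153, 116, 46, 32, 32, 32, 32, 32, 32, 32, 32, 32, 32, 41, 64, 74, 75, 75, 75, 75, 75, 75, 74, 75, 75, 75, 75, 74, 74, 75, 74, 75, 74, 74, 73, 73, 73, 74, 74, 74, 73, 74, 74, 74, 74, 74, 73, 72, 73, 73, 73, 73, 73, 72, 72, 70, 56, 35, 32, 33, 32, 31, 31, 32, 31, 32, 32, 32, 32, 31, 31, 32, 32, 32, 33, 32, 32, 32, 32, 32, 31, 32, 31, 31, 31, 32, 39, 52, 53, 53, 53, 54, 53, 53, 53, 53, 54]
[[ 1.680e+02  3.480e+01  3.000e-01  1.444e+02]
 [ 1.740e+02  2.930e+01  3.000e-01  1.455e+02]
 [ 1.800e+02  3.940e+01  2.000e-01  6.230e+01]
 [ 1.860e+02  3.930e+01  2.000e-01  4.450e+01]
 [ 1.920e+02  3.630e+01  2.000e-01  4.270e+01]
 [ 1.980e+02  3.290e+01  2.000e-01  4.280e+01]
 [ 2.040e+02  2.960e+01  2.000e-01  4.200e+01]
 [ 2.100e+02  2.580e+01  2.000e-01  4.300e+01]
 [ 2.160e+02  2.220e+01  2.000e-01  4.320e+01]
 [ 2.220e+02  1.890e+01  2.000e-01  4.250e+01]
 [ 2.280e+02  1.490e+01  2.000e-01  4.350e+01]
 [ 2.340e+02  1.440e+01  1.000e-01  3.490e+01]
 [ 2.400e+02  1.430e+01  1.000e-01  2.650e+01]
 [ 2.460e+02  1.360e+01  1.000e-01  2.010e+01]
 [ 2.520e+02  1.420e+01  1.000e-01  1.130e+01]
 [ 2.580e+02  1.430e+01  1.000e-01  4.500e+00]
 [ 2.640e+02  1.190e+01  1.000e-01  3.400e+00]
 [ 2.700e+02  9.200e+00  1.000e-01  2.600e+00]
 [ 2.760e+02  6.400e+00  1.000e-01  2.200e+00]
 [ 2.820e+02  2.400e+00  1.000e-01  3.800e+00]
 [ 2.880e+02  1.000e-01  1.000e-01  2.300e+00]
 [ 2.940e+02 -3.200e+00  1.000e-01  2.500e+00]]
```

Slot measures 10 × 84 mm as specified. Relative to the card, its centre is 80.7 mm along tool x and -1.6 mm along tool y. I'll move above it, 4 mm to the -x side, and lower until the card is 6 mm above the plate, behind the fences.

{"name": "jog_arm", "arguments": {
  "deltas": [
    [0,0,0,0.6,-0.1,0,0],
    [0,0,0,1.3,-0.1,0,0],
    [0,0,0,1.7,-0.1,0,0],
    [0,0,0,1.8,-0.1,0,0],
    [0,0,0,1.5,-0.1,0,0],
    [0,0,0,0.8,-0.05,0,0],
    [0,0,0,0.37,0,0,0],
    [0,0,0,0,0,0,0],
    [0,0,0,0,0,0,0],
    [0,0,0,0,0,0,0]
  ]
}}

```text
t: 7.17
tool_pos: [0.5706, 0.2178, 0.2998]
tool_rot: [1.84, 2.546, -0.0]
contact_force: [-0.9, 0.5, -1.2]
opening: 0.0068
```

```bash
python3 - <<'E'
from h import *
im,dp,C=snap('wrist','w4')
for i in range(4):
    o=ctrl.get_obs(); print(o['tool_pos'],o['tool_rot'],o['contact_force']); vision.get_image('wrist')
S=np.array([.5719,.2244]); c=vision.calibration('wrist')
E_=np.array([0.5740457,0.21750153]); 
# slot centre from edges
y=np.array([-np.sin(np.radians(18.3)),np.cos(np.radians(18.3))]); x=np.array([y[1],-y[0]])
mid=np.array([(.56707+.57660)/2,(.22281+.22594)/2]); S=mid+y*((E_-mid)@y); print('slot',S)
Rt=R.from_rotvec(o['tool_rot']); print('tool mm to slot', Rt.inv().apply(np.r_[S,.154]-o['tool_pos'])*1000)
E
```

```text
[0.57058613 0.21773256 0.29976623] [ 1.84038512e+00  2.54590912e+00 -3.05483764e-04] [ 0.30003496 -0.02214446 -1.17234416]
[0.57061263 0.21768957 0.29976645] [ 1.84056693e+00  2.54583284e+00 -2.16810191e-04] [ 0.87096384 -0.04422502 -1.41070337]
[0.57058075 0.21775332 0.2997649 ] [ 1.84048621e+00  2.54595671e+00 -1.84937164e-04] [-0.40013034 -0.2371932  -1.74448437]
[0.57056506 0.21780691 0.29978095] [ 1.84044794e+00  2.54599143e+00 -7.82347494e-05] [-0.15046691  0.35368313 -0.57949034]
slot [0.57410202 0.21752016]
tool mm to slot [ -1.37183255   3.27067248 145.78099128]
```

{"name": "jog_arm", "arguments": {
  "deltas": [
    [0,0,0,-0.06,0,0.5,0],
    [0,0,0,0,0,0.8,0],
    [0,0,0,0,0,1,0],
    [0,0,0,0,0,1,0],
    [0,0,0,0,0,0.8,0],
    [0,0,0,0,0,0.5,0],
    [0,0,0,0,0,0.3,0],
    [0,0,0,0,0,0.2,0],
    [0,0,0,0,0,0,0],
    [0,0,0,0,0,0,0]
  ]
}}

```text
t: 8.25
tool_pos: [0.5707, 0.2178, 0.2492]
tool_rot: [1.839, 2.546, 0.001]
contact_force: [-0.4, 0.4, -0.8]
opening: 0.0064
```

{"name": "jog_arm", "arguments": {
  "deltas": [
    [0,0,0,0,0.05,0,0],
    [0,0,0,0,0.05,0,0],
    [0,0,0,0,0.05,0,0],
    [0,0,0,0,0.05,0,0],
    [0,0,0,0,0.05,0,0],
    [0,0,0,0,0.05,0,0],
    [0,0,0,0,0,0,0],
    [0,0,0,0,0,0,0]
  ]
}}

```text
t: 8.92
tool_pos: [0.5734, 0.2187, 0.2488]
tool_rot: [-1.839, -2.547, 0.0]
contact_force: [0.7, 0.0, -1.3]
opening: 0.0066
```

{"name": "jog_arm", "arguments": {
  "deltas": [
    [0,0,0,0,0.05,0,0],
    [0,0,0,0,0.05,0,0],
    [0,0,0,0,0,0,0],
    [0,0,0,0,0,0,0]
  ]
}}

```text
t: 9.25
tool_pos: [0.5742, 0.219, 0.2488]
tool_rot: [-1.839, -2.547, 0.0]
contact_force: [-1.4, 0.1, -0.8]
opening: 0.0063
```

{"name": "jog_arm", "arguments": {
  "deltas": [
    [0,0,0,0,0.05,0,0],
    [0,0,0,0,0,0,0],
    [0,0,0,0,0,0,0]
  ]
}}

```text
t: 9.5
tool_pos: [0.5745, 0.2191, 0.2487]
tool_rot: [-1.839, -2.546, 0.001]
contact_force: [-1.3, -0.8, -0.2]
opening: 0.0064
```

{"name": "jog_arm", "arguments": {
  "deltas": [
    [0,0,0,0,0.05,0,0],
    [0,0,0,0,0,0,0],
    [0,0,0,0,0,0,0]
  ]
}}

```text
t: 9.75
tool_pos: [0.5749, 0.2192, 0.2486]
tool_rot: [-1.839, -2.546, 0.002]
contact_force: [-3.6, -1.8, 1.3]
opening: 0.0064
```

Fence felt (about 4 N back along box −x), within 0.5 mm of the visual estimate. I'll back off slightly and lower gently.

{"name": "jog_arm", "arguments": {
  "deltas": [
    [0,0,0,0,-0.06,0,0],
    [0,0,0,0,-0.05,0,0],
    [0,0,0,0,0,0,0],
    [0,0,0,0,0,0.2,0],
    [0,0,0,0,0,0.2,0],
    [0,0,0,0,0,0.15,0],
    [0,0,0,0,0,0.1,0],
    [0,0,0,0,0,0.1,0],
    [0,0,0,0,0,0,0],
    [0,0,0,0,0,0,0]
  ]
}}

```text
t: 10.58
tool_pos: [0.5742, 0.219, 0.241]
tool_rot: [-1.839, -2.547, -0.0]
contact_force: [-0.7, 0.1, -1.3]
opening: 0.0067
```

{"name": "jog_arm", "arguments": {
  "deltas": [
    [0,0,0,0,0,0.1,0],
    [0,0,0,0,0,0.1,0],
    [0,0,0,0,0,0.1,0],
    [0,0,0,0,0,0,0],
    [0,0,0,0,0,0,0]
  ]
}}

```text
t: 11.0
tool_pos: [0.5742, 0.219, 0.2381]
tool_rot: [-1.839, -2.547, 0.0]
contact_force: [-0.7, 0.4, -1.5]
opening: 0.0062
```

Card is 3 mm into the slot with no force; continuing.

{"name": "jog_arm", "arguments": {
  "deltas": [
    [0,0,0,0,0,0.2,0],
    [0,0,0,0,0,0.2,0],
    [0,0,0,0,0,0.2,0],
    [0,0,0,0,0,0.2,0],
    [0,0,0,0,0,0.2,0],
    [0,0,0,0,0,0,0]
  ]
}}

```text
t: 11.5
tool_pos: [0.5741, 0.219, 0.2275]
tool_rot: [-1.839, -2.546, 0.0]
contact_force: [-0.5, -0.0, -1.7]
opening: 0.0069
```

{"name": "jog_arm", "arguments": {
  "deltas": [
    [0,0,0,0,0,0.2,0],
    [0,0,0,0,0,0.2,0],
    [0,0,0,0,0,0.2,0],
    [0,0,0,0,0,0.2,0],
    [0,0,0,0,0,0,0]
  ]
}}

```text
t: 11.92
tool_pos: [0.5741, 0.2189, 0.2196]
tool_rot: [-1.839, -2.546, 0.0]
contact_force: [-1.6, -0.5, -1.0]
opening: 0.0064
```

{"name": "jog_arm", "arguments": {
  "deltas": [
    [0,0,0,0,0,0.15,0],
    [0,0,0,0,0,0.15,0],
    [0,0,0,0,0,0.15,0],
    [0,0,0,0,0,0.15,0],
    [0,0,0,0,0,0,0]
  ]
}}

```text
t: 12.33
tool_pos: [0.5744, 0.219, 0.2155]
tool_rot: [1.838, 2.547, 0.001]
contact_force: [-4.0, -1.3, 4.3]
opening: 0.0067
```

{"name": "jog_arm", "arguments": {
  "deltas": [
    [0,0,0,0,0,0.15,0],
    [0,0,0,0,0,0.15,0],
    [0,0,0,0,0,0.15,0],
    [0,0,0,0,0,0.15,0],
    [0,0,0,0,0,0,0]
  ]
}}

```text
t: 12.75
tool_pos: [0.5745, 0.219, 0.2112]
tool_rot: [1.838, 2.547, 0.001]
contact_force: [-6.9, -2.0, 9.8]
opening: 0.0067
```

{"name": "jog_arm", "arguments": {
  "deltas": [
    [0,0,0,0,0,0.15,0],
    [0,0,0,0,0,0.15,0],
    [0,0,0,0,0,0.15,0],
    [0,0,0,0,0,0.15,0],
    [0,0,0,0,0,0,0]
  ]
}}

```text
t: 13.17
tool_pos: [0.5744, 0.219, 0.2039]
tool_rot: [1.838, 2.547, 0.001]
contact_force: [-4.9, -1.6, 7.1]
opening: 0.0062
```

{"name": "jog_arm", "arguments": {
  "deltas": [
    [0,0,0,0,0,0.2,0],
    [0,0,0,0,0,0.2,0],
    [0,0,0,0,0,0.2,0],
    [0,0,0,0,0,0.2,0],
    [0,0,0,0,0,0.2,0],
    [0,0,0,0,0,0.2,0],
    [0,0,0,0,0,0.2,0],
    [0,0,0,0,0,0.2,0],
    [0,0,0,0,0,0,0],
    [0,0,0,0,0,0,0]
  ]
}}

```text
t: 14.0
tool_pos: [0.5743, 0.2191, 0.188]
tool_rot: [1.838, 2.547, 0.001]
contact_force: [-4.2, -0.8, 7.6]
opening: 0.0065
```

```bash
python3 - <<'E'
from h import *
o=ctrl.get_obs(); print(o['tool_pos'],o['contact_force'])
im,dp,C=snap('scene','s2'); cv2.imwrite('pics/c5.png',cv2.resize(im[80:200,250:410,::-1],(640,480),interpolation=cv2.INTER_CUBIC))
E
```

```text
[0.57434176 0.21912198 0.18799282] [-4.21029141 -0.83436028  7.64044246]
```

View pics/c5.png

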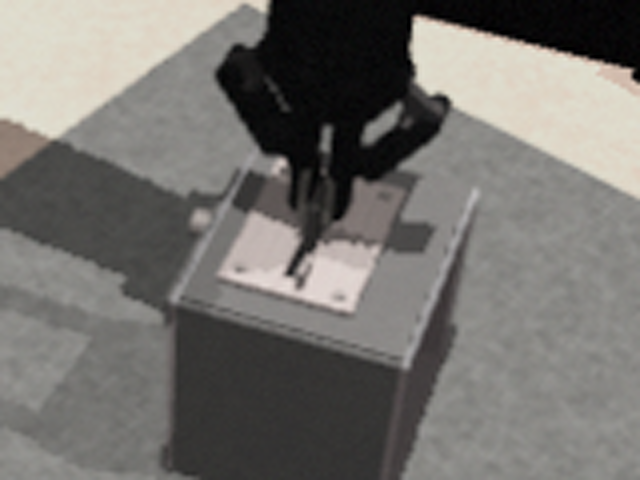

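The view shows the card body fully down in the slot with only the gripped tab above the plate. I'll release, rise, shut the fingers and push on the tab top.

{"name": "jog_arm", "arguments": {
  "deltas": [
    [0,0,0,0,0,-0.3,0],
    [0,0,0,0,0,0,0.35],
    [0,0,0,0,0,0,0.35],
    [0,0,0,0,0,0,0.35],
    [0,0,0,0,0,0,0.35],
    [0,0,0,0,0,-0.5,0.35],
    [0,0,0,0,0,-1.2,0.35],
    [0,0,0,0,0,-1.2,0.35],
    [0,0,0,0,0,-1,0.35],
    [0,0,0,0,0,-0.5,0.35],
    [0,0,0,0,0,0,0.35]
  ]
}}

```text
t: 14.97
tool_pos: [0.5754, 0.2192, 0.2364]
tool_rot: [1.838, 2.544, 0.006]
contact_force: [0.4, 0.7, 1.0]
opening: 0.0297
```

{"name": "jog_arm", "arguments": {
  "deltas": [
    [0,0,0,0,0,0,0],
    [0,0,0,0,0,0,0],
    [0,0,0,0,0,0,0],
    [0,0,0,0,0,0,0],
    [0,0,0,0,0,0,0]
  ]
}}

```text
t: 15.38
tool_pos: [0.5739, 0.2189, 0.2326]
tool_rot: [-1.839, -2.546, 0.001]
contact_force: [-0.4, 0.6, -0.6]
opening: -0.0001
```

```bash
python3 - <<'E'
from h import *
im,dp,C=snap('wrist','w6'); o=ctrl.get_obs(); Rt=R.from_rotvec(o['tool_rot'])
print(o['tool_pos'],o['contact_force'],o['opening'])
v,u=np.mgrid[150:330,250:310]; P=by_depth(C,np.c_[u.ravel(),v.ravel()],dp[150:330,250:310].ravel()); 
Q=Rt.inv().apply(P-o['tool_pos'])*1000; m=(abs(Q[:,0])<16.5)&(abs(Q[:,1])<8)&(P[:,2]>.165)&(Q[:,2]>24); print(m.sum(),np.sort(P[m,2])[-20:])
E
```

```text
[0.57401801 0.21889069 0.23276257] [0.93313551 0.98821496 0.41843678] -0.0001374639444110677
505 [0.18685045 0.1868601  0.18686563 0.18687388 0.18687427 0.18689086
 0.18689746 0.18689827 0.18690826 0.18691011 0.18692647 0.18695024
 0.18704429 0.18707108 0.18708063 0.18717696 0.18746274 0.18748304
 0.18758515 0.18793477]
```

View pics/w6.png

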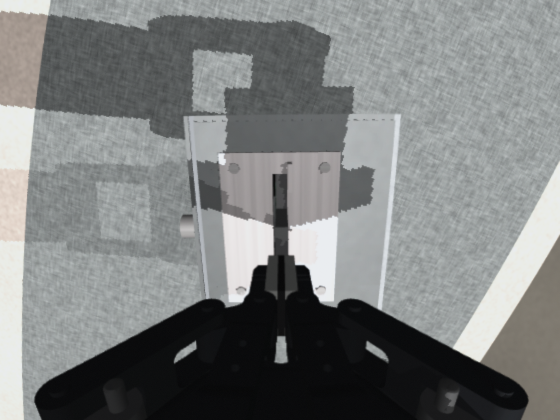

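The wrist view shows the tab standing in the slot on centre (column 281), held by the lips, its top measured at z≈0.187. The shut fingertips are straight above it.

{"name": "jog_arm", "arguments": {
  "deltas": [
    [0,0,0,0,0,0.6,0],
    [0,0,0,0,0,0.8,0],
    [0,0,0,0,0,0.5,0],
    [0,0,0,0,0,0.3,0],
    [0,0,0,0,0,0.2,0],
    [0,0,0,0,0,0.2,0],
    [0,0,0,0,0,0.2,0],
    [0,0,0,0,0,0,0]
  ]
}}

```text
t: 16.1
tool_pos: [0.5741, 0.2189, 0.2071]
tool_rot: [-1.839, -2.547, 0.001]
contact_force: [-4.4, -0.1, 7.0]
opening: -0.0002
```

{"name": "jog_arm", "arguments": {
  "deltas": [
    [0,0,0,0,0,0.2,0],
    [0,0,0,0,0,0.2,0],
    [0,0,0,0,0,0.2,0],
    [0,0,0,0,0,0.2,0],
    [0,0,0,0,0,0.2,0],
    [0,0,0,0,0,0,0]
  ]
}}

```text
t: 16.6
tool_pos: [0.5742, 0.2189, 0.1977]
tool_rot: [1.839, 2.547, -0.0]
contact_force: [-5.6, -2.3, 9.1]
opening: 0.0001
```

{"name": "jog_arm", "arguments": {
  "deltas": [
    [0,0,0,0,0,0.2,0],
    [0,0,0,0,0,0.2,0],
    [0,0,0,0,0,0.2,0],
    [0,0,0,0,0,0.2,0],
    [0,0,0,0,0,0.2,0],
    [0,0,0,0,0,0,0]
  ]
}}

```text
t: 17.1
tool_pos: [0.5742, 0.2189, 0.1876]
tool_rot: [1.839, 2.547, -0.001]
contact_force: [-5.5, -2.6, 7.5]
opening: 0.0001
```

{"name": "jog_arm", "arguments": {
  "deltas": [
    [0,0,0,0,0,0.15,0],
    [0,0,0,0,0,0.15,0],
    [0,0,0,0,0,0.15,0],
    [0,0,0,0,0,0.1,0],
    [0,0,0,0,0,0,0],
    [0,0,0,0,0,0,0]
  ]
}}

```text
t: 17.6
tool_pos: [0.5742, 0.219, 0.1795]
tool_rot: [-1.839, -2.547, 0.0]
contact_force: [-0.3, -0.5, 0.2]
opening: -0.0
```

The force fell to zero, so the card has probably dropped. I'll rise, move aside and check.

{"name": "jog_arm", "arguments": {
  "deltas": [
    [0,0,0,0,0,-0.5,0],
    [0,0,0,0,0,-1.5,0],
    [0,0,0,0,0,-2,0],
    [0,0,0,-1,0,-2,0],
    [0,0,0,-2,0,-2,0],
    [0,0,0,-2,0,-2,0],
    [0,0,0,-2,0,-1,0],
    [0,0,0,-2,0,0,0],
    [0,0,0,-1,0,0,0],
    [0,0,0,0,0,0,0],
    [0,0,0,0,0,0,0],
    [0,0,0,0,0,0,0]
  ]
}}

```text
t: 18.6
tool_pos: [0.6051, 0.1248, 0.2889]
tool_rot: [-1.838, -2.546, 0.001]
contact_force: [0.3, 0.3, 0.4]
opening: -0.0004
```

```bash
python3 - <<'E'
from h import *
im,dp,C=snap('wrist','w7'); s,ds,Cs=snap('scene','s3'); t,_,_=snap('top','t3')
v,u=np.mgrid[30:200,200:380]; P=by_depth(C,np.c_[u.ravel(),v.ravel()],dp[30:200,200:380].ravel()); d=np.hypot(P[:,0]-.5741,P[:,1]-.2175); m=d<.03; print('max z near slot',P[m,2].max(),'min',P[m,2].min(),ctrl.get_obs()['contact_force'])
a=cv2.resize(im[20:220,150:417],(400,300)); b=cv2.resize(s[110:215,270:410],(400,300),interpolation=cv2.INTER_CUBIC)
c=cv2.resize(s[225:330,160:370],(400,300),interpolation=cv2.INTER_CUBIC); d=cv2.resize(t[100:300,120:420],(400,300))
cv2.imwrite('pics/c7.png',np.vstack([np.hstack([a,b]),np.hstack([c,d])])[:,:,::-1])
E
```

```text
max z near slot 0.40962157751219297 min 0.0017200008506355613 [-0.02707719  0.66511519  1.437929  ]
```

View pics/c7.png

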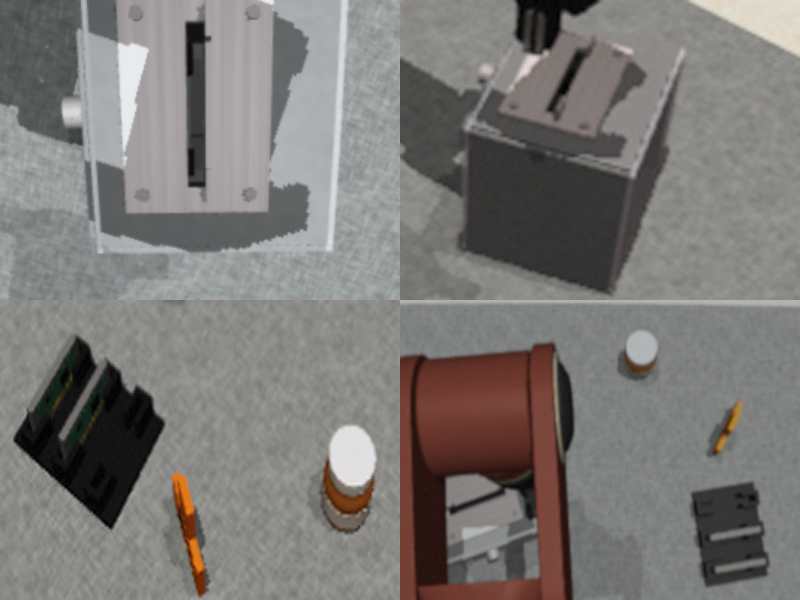

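```bash
python3 - <<'E'
from h import *
dp=np.load('pics/w7.npy'); C=cam('wrist'); v,u=np.mgrid[20:220,150:417]; d=dp[20:220,150:417].ravel(); P=by_depth(C,np.c_[u.ravel(),v.ravel()],d)
r=P[:,:2]-[.5741,.2175]; a=np.radians(18.3); x=r@[np.cos(a),np.sin(a)]; y=r@[-np.sin(a),np.cos(a)]
m=(abs(x)<3.5e-3)&(abs(y)<.04)&(d>0); print(m.sum(),np.histogram(P[m,2],[-.01,.02,.05,.1,.14,.16,.2,.5]))
print(ctrl.get_obs()['contact_force']); ctrl.finish_job()
E
```

```text
501 (array([ 13, 151, 275,  62,   0,   0,   0]), array([-0.01,  0.02,  0.05,  0.1 ,  0.14,  0.16,  0.2 ,  0.5 ]))
[-0.02707719  0.66511519  1.437929  ]
the job is handed in; nothing more can be done
```

The failed module is inside the quarantine box and the job is handed in, at about 19 s of the 58 s allowed.

- **Moves:** I took the tabbed module from the far groove by its tab. I found the slot with the wrist camera, then touched the fences at about 4 N to confirm it. The card went in past the lips at up to about 12 N in total. I let go with about 31 mm of tab showing and pushed it through with shut fingertips at up to about 11 N. The force then dropped to zero.
- **Last checks:** The view into the slot shows nothing above z = 0.14 m, so the tab is gone from the mouth (plate top 0.154 m). The depth there falls to between 0.02 and 0.1 m. That fits the card lying inside, though I did not see the card itself through the box wall.
- **Other items:** Both plain modules are still in the rack, and the jar and the orange look-alike look unmoved. The arm was clear of everything, with only sensor noise on the force reading.
- **Readings that disagreed:**
    - The gripper read 6.5 mm on the 8 mm tab.
    - The arm shifted about 2 mm as the jaws closed.
    - One coarse depth check around the slot gave a maximum of 0.41 m. I put it down to bad or missing depth readings; a narrower check that dropped missing readings did not show it.

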